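Sound the plug in a tube mould and mark its depth

TASK

A plaster plug sits out of sight somewhere inside the white tube mould. Wind the red handwheel with the black crank knob clockwise until you feel the plunger's sprung foot come up against the plug, and stop there, lightly but surely pressed on it, without forcing it and without handling the plunger itself. Then slide the green marker along its rail until its tip stands in line with the plunger's orange pointer, and leave everything so, with the plunger still resting on the plug and the bottle, tin and cup undisturbed.

Things in the scene. Friction and masses are not known exactly. Their poses are not given: they have to be found in the camera images.
- jig: the depth gauge, fixed to the table: plywood base 560 mm long and 20 thick (x -135..70, by the wheel to 115; y -280..280) with everything on it. Origin at table height. x points away from the robot, y to the left, along the plunger and the rail. A blue gear housing, 90 x 90 mm, top at height 100, stands under the wheel
- tube_mouth (a point): centre of the open mouth of the white tube mould, at jig y = -20, height 78. The tube, 110 mm outside and 100 inside, lies along y from here to its closed end at jig y = -250; its top is at height 133. It hides the plug
- bar_mid (a point): middle of a steel carrying bar, 16 mm thick, along jig y (y 90..265) at x = 55, height 250, on posts at x = 100. It leaves no room for an upright gripper over the far half of the knob's circle: take the knob with the tool leaning about 40 degrees, fingers pointing down and away from the robot (jig +x)
- wheel_axis (a point): on the upright axis of the red handwheel (jig x = 0, y = 190), at the height of the rim's top (125 mm). The rim is 130 mm across
- wheel (a joint): angle of the handwheel (rad), 0 to 6.8, growing clockwise seen from above, which drives the plunger into the tube (jig -y), 15 mm per rad. Friction of 0.2 N m (4 N at the knob) holds it where it is left. Starts at 0 to 0.3; the foot meets the plug somewhere between 3.3 and 5.5
- knob_mid (a point): middle (height 149.5 mm) of the black crank knob, an upright cylinder 26 mm across and 45 mm high, that spins freely on its pin, 50 mm from the wheel's axis. At wheel = 0 it is on the robot's side (jig -x) of the axis; clockwise it goes to the left (jig +y), the far side, the right. Grip it firmly (30 N)
- ram: steel plunger rod, 14 mm thick, along jig y at height 78, with a rubber foot 70 mm across on a spring (3 N/mm, 12 mm travel). Origin: face of the unpressed foot. Each N at the foot adds 0.3 N of drag at the knob, so 12 N adds 3 to 4 N. Let go, the wheel holds up to about 13 N at the foot. Over 30 N harms the plug. Not to be touched
- pointer_tip (a point): tip of the orange pointer that the plunger rod carries out towards the robot (jig x = -88, height 78). It moves with the rod and shows how deep it stands
- marker (a joint): position of the green marker on its rail (m), 0 to 0.24, growing along jig +y (towards the wheel); starts at 0.02 to 0.07, beside the tube. Friction of 2 N holds it where it is left
- marker_tip (a point): tip of the marker's own small pointer, facing the orange pointer across a gap of 5 mm (jig x = -93, height 78). In line means the same jig y, within 4 mm
- marker_grip (a point): grip point of the marker, at height 95, in the middle of an upright green tab 24 mm wide (jig y) and 12 mm thick (jig x), from height 64 to 114. Pinch it across its 24 mm from above
- glue: white plastic bottle, diameter 60, height 170 mm, standing behind the gauge; origin under its centre. To be left alone
- tin: steel tin with blue label, diameter 84, height 100 mm, standing behind the gauge; origin under its centre. To be left alone
- cup: red plastic cup, diameter 80, height 90 mm, standing to the left of the gauge; origin under its centre. To be left alone

How it is judged (in metres and radians):
On the way, in this order (a step that is already met when the one before it is completed fails the run):
1. the plunger has been wound in until its foot presses on the hidden plug (more than 3 N) (contact force between ram and anything else above 3 N), for 0.2 s.
2. the marker's tip is in line with the plunger's pointer (within 4 mm along the rail) while the foot still presses on the plug (y of marker_tip in the frame of pointer_tip between -0.004 and 0.004 m and contact force between ram and anything else above 2 N), for 0.2 s.
At the end, for the whole second after the job is handed in: the plunger's foot still presses on the plug with 2 to 25 N, and the marker stands still with its tip within 4 mm (along the rail) of the plunger's pointer (all of step 2 and contact force between ram and anything else below 25 N and velocity of joint marker between -0.005 and 0.005 m/s); the robot touches nothing.
It fails at once if the plunger is forced: its foot presses with more than 30 N (contact force between ram and anything else above 30 N).
It fails at once if the fingers handle the plunger or its foot or pointer (more than 1 N) (contact force between the fingers and ram above 1 N).
It fails at once if the bottle, tin or cup is moved by more than 20 mm or tipped (distance of any of glue, tin, cup from where it was at the start of the episode above 0.02 m or angle between any of glue, tin, cup's own z axis and vertical above 0.3 rad).
It also fails if it takes over 72 s, if anything falls off the work surface, if the arm or the gripper's body presses on something with over 40 N, if the wrist force passes 120 N, or if a joint passes its speed limit or range.

ROBOT

A 6-joint arm with a two-finger parallel gripper is mounted at the origin on the work surface. World frame = base frame: x ahead of the robot, y to its left, z up, the work surface at z = 0. Lengths are in m, angles in degrees, forces in N, time in s.
With the tool pointing down it reaches from about 0.35 to 0.875 m from the base axis. Payload 4.2 kg.
Tool frame: the origin (TCP) lies midway between the tips of the shut fingers; the grasp point (between the pads) lies 19 mm behind it; z points along the fingers, y is the line along which they close (so a half turn about z gives the same grasp; the last joint's range is limited). The gripper opens to 87 mm and grips with 3 to 60 N. Pads are 19 mm wide; open, the fingers measure 117 mm over their backs; the gripper's body (75 mm by 190 mm) begins 51 mm behind the grasp point.
Start: joints at [81.452, 22.042, 0.453, 0, -68.411, -14.817], TCP at [0.248, 0.574, 0.223] pointing down, gripper open.
Joint ranges: [-179.83, 179.83], [-69.29, 118.12], [-61.27, 80.66], [-181.25, 117.63], [-171.15, -9.14], [-177.46, 177.46]. Speed limits (degrees/s): [159.86, 159.86, 180, 180, 180, 180].

INTERFACE

Orientations are given as a 3x3 rotation matrix whose columns are the frame's x, y, z axes.
In Python, from station import * gives the robot as it stands.
- The arm moves only by the tool move_arm, never from a script. Its argument "targets" is text: rows parted by semicolons, each of 4 numbers parted by spaces: the shift along the world's x, y, z in units of 25 mm (1.0 is 25 mm), then the turn about the world's z in units of 5 degrees (1.0 is 5 degrees). In form: tx ty tz spin; .... A call has 1 to 10 rows; each row shifts and turns the commanded pose from where the row before left it; what a row does not reach is not made up. A row lasts 1/12 s, in which the tool goes at most 41.7 mm and 7.16 degrees, less where a joint would pass 70% of its speed; a pose out of reach is approached as far as the arm can. A call is refused whole if a number of a shift passes 1 or a number of a turn 1, either way. A call with a gripper value outside its range is refused whole. "gripper" is the finger opening in mm, from 0 to 87, set as the call begins (left out, the last holds). The fingers move at their own pace and stop on an object; the grip force is fixed at half the most. Time passes only in rows, so rows that do not move let the fingers close. It gives the time, the measured TCP pose, the force, the opening and the grip force at its end, in the units of the state.
- sense(): the state, without advancing time (a new reading comes with each control period).
- capture(name): name is "side" or "top"; returns a dict with "image" (384x512x3 uint8, blue, green, red), "fx", "fy", "cx", "cy" (pixels), "world_from_camera" (4x4, takes a point from camera to world coordinates). Camera axes: x right, y up, looking along -z (the intrinsics and any distortion apply to the point x, -y, -z); pixel columns grow to the right and rows downward; lengths in m; the calibration is good to about 2 mm. A picture is of the moment at which its call begins. There is no depth.
- finish_job(): hands the job in; it is judged then, once.
The state is a dict: "time_s": time; "joints": joint angles; "joint_velocities": joint speeds; "effort": joint torques, N m; "tcp_pos": TCP position; "ee_rot": TCP orientation; "wrist_force": force on the tool from outside, world axes, zero at the start; "moment": the same for the moment, N m; "gripper_width": opening from 0.0 (shut) to 1.0 (fully open); "gripper_force": force on a finger pad.
Only numpy, scipy, OpenCV 4.12 (cv2) and the standard library are available. Lean on these libraries where they do the work, as an engineer would, in place of code of your own. Each camera call takes 0.05 s, during which the arm holds its last target. There are 200 camera calls.

## Working session

There is one attempt and no reset: what is moved stays moved. The work goes in short steps, Python scripts to look and compute and a tool call to move; the robot and the scene stay as the last step left them, time stands still between calls to the robot, and variables do not carry over. Pictures are saved under pics/ and viewed, at most 10 in all, crops included, and the job is handed in when it is done.

Besides the shell and the picture viewer there is one more tool, called after "Request:" as a command line: name --argument value ..., lists and objects as JSON in quotes. move_arm: Moves the arm, as the interface text tells. Its arguments: {"type":"object","properties":{"targets":{"type":"string"},"gripper":{"type":"number"}},"required":["targets"]}

```bash
ls; mkdir -p pics
python3 - <<'E'
from station import *
import cv2,numpy as np
s=sense();print(s)
ims=[]
for n in("side","top"):
    c=capture(n);cv2.imwrite(f"pics/{n}0.png",c["image"]);print(n,c["fx"],c["fy"],c["cx"],c["cy"],[k for k in c]);print(np.round(c["world_from_camera"],4))
    ims.append(c["image"])
E
```

```text
pics
{'time_s': 0.0, 'joints': array([ 8.14516203e+01,  2.20923179e+01,  3.77685986e-01, -2.87459430e-02,
       -6.84100468e+01, -1.48171611e+01]), 'joint_velocities': array([-0.02081037,  0.01082682, -0.00185612,  0.03834568, -0.03784462,
        0.01469275]), 'effort': array([ 8.84330238e-04, -3.90667105e+01,  1.87406141e+01,  4.21973661e+00,
        1.10336868e-02, -1.85947338e-04]), 'tcp_pos': array([0.24760969, 0.57319262, 0.22142953]), 'ee_rot': array([[ 9.17919924e-01, -3.96764915e-01, -7.84780890e-04],
       [-3.96765677e-01, -9.17917568e-01, -2.08249087e-03],
       [ 1.05895146e-04,  2.22293398e-03, -9.99997524e-01]]), 'wrist_force': array([-0.09623128, -0.18952718,  0.04769592]), 'moment': array([0.00047023, 0.01559608, 0.04008502]), 'gripper_force': 0.0, 'gripper_width': 0.9975974460113058}
side 463.219157576926 463.219157576926 258.89272636578823 197.89369153892017 ['image', 'fx', 'fy', 'cx', 'cy', 'world_from_camera']
[[ 0.7881  0.3606 -0.4989  0.1395]
 [-0.6155  0.4474 -0.6489 -0.6024]
 [-0.0108  0.8184  0.5745  0.7487]
 [ 0.      0.      0.      1.    ]]
top 347.84123270799824 347.84123270799824 257.6526848651478 189.72030631009525 ['image', 'fx', 'fy', 'cx', 'cy', 'world_from_camera']
[[-0.0048  0.9819 -0.1893  0.4726]
 [-0.9998 -0.0087 -0.0197  0.021 ]
 [-0.021   0.1891  0.9817  1.0366]
 [ 0.      0.      0.      1.    ]]
```

View pics/side0.png

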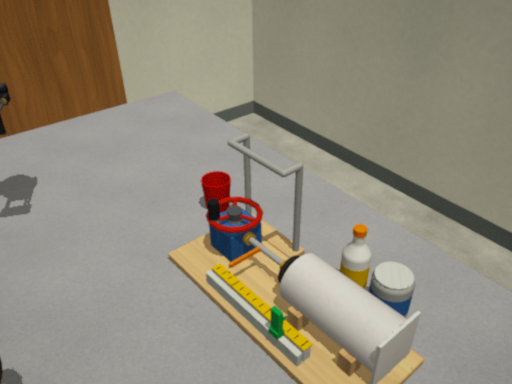

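View pics/top0.png

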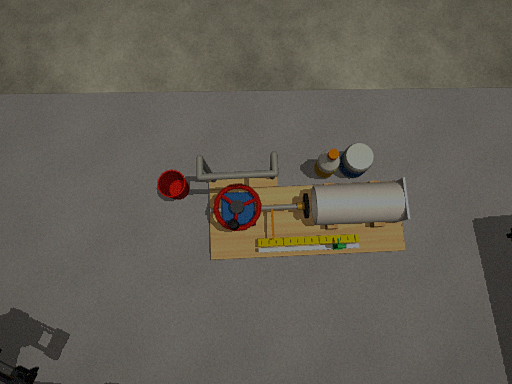

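The views show: side – knob at (213,210), wheel centre (235,213), green tab (277,320), pointer (245,257). Top – knob (234,225), wheel (238,207), marker (340,244), orange pointer (272,224), bar from (200,175) to (275,174), cup (174,184).

```bash
cat > h.py <<'E'
import cv2,numpy as np
from station import *
def cap(n): return capture(n)
def ray(c,uv):
    d=np.array([(uv[0]-c["cx"])/c["fx"],-(uv[1]-c["cy"])/c["fy"],-1.]);M=np.array(c["world_from_camera"])
    d=M[:3,:3]@d;return M[:3,3],d/np.linalg.norm(d)
def onz(c,uv,z):
    o,d=ray(c,uv);return o+d*(z-o[2])/d[2]
def tri(a,ua,b,ub):
    o1,d1=ray(a,ua);o2,d2=ray(b,ub)
    t=np.linalg.lstsq(np.c_[d1,-d2],o2-o1,rcond=None)[0]
    p,q=o1+d1*t[0],o2+d2*t[1];return (p+q)/2,np.linalg.norm(p-q)
def proj(c,p):
    M=np.array(c["world_from_camera"]);q=M[:3,:3].T@(np.asarray(p)-M[:3,3])
    return np.array([c["cx"]-c["fx"]*q[0]/q[2],c["cy"]+c["fy"]*q[1]/q[2]])
def mask(im,col):
    H,S,V=[x.astype(int) for x in cv2.split(cv2.cvtColor(im,cv2.COLOR_BGR2HSV))]
    m={"green":(H>45)&(H<85)&(S>120)&(V>40),"red":((H<5)|(H>174))&(S>150)&(V>60),"orange":(H>5)&(H<16)&(S>200)&(V>110),
       "black":(V<35)}[col]
    return m.astype(np.uint8)*255
def blobs(im,col,amin=10,roi=None):
    m=mask(im,col)
    if roi: k=np.zeros_like(m);k[roi[1]:roi[3],roi[0]:roi[2]]=1;m*=k
    n,l,s,ce=cv2.connectedComponentsWithStats(m)
    return [(s[i][:5].tolist(),ce[i].round(1).tolist()) for i in range(1,n) if s[i][4]>=amin]
E
python3 - <<'E'
from h import *
S=cap("side");T=cap("top")
for n,c in(("side",S),("top",T)):
    for col in("green","red","orange"): print(n,col,blobs(c["image"],col,8))
print(blobs(S["image"],"black",8,(195,190,240,225)),blobs(T["image"],"black",8,(215,185,262,240)))
a=cv2.resize(S["image"][170:350,180:330],None,fx=4,fy=4,interpolation=2)[:600]
a=cv2.resize(S["image"][130:280,170:320],(600,600),interpolation=2)
b=cv2.resize(T["image"][150:270,190:350],(800,600),interpolation=2)
cv2.imwrite("pics/s1.png",a);cv2.imwrite("pics/t1.png",b)
E
```

```text
side green [([269, 306, 17, 33, 344], [276.4, 322.6])]
side red [([201, 172, 62, 61, 1404], [225.9, 200.1]), ([219, 214, 10, 7, 37], [223.6, 217.3])]
side orange [([354, 231, 12, 7, 51], [359.2, 234.2]), ([229, 249, 31, 18, 52], [244.3, 257.8])]
top green [([333, 238, 13, 12, 58], [339.7, 245.5])]
top red [([157, 170, 30, 28, 532], [170.8, 184.0]), ([213, 184, 48, 47, 582], [237.5, 205.7]), ([234, 213, 4, 6, 19], [235.8, 215.8])]
top orange []
[([208, 200, 11, 20, 179], [213.2, 209.7])] [([228, 219, 12, 11, 83], [233.1, 224.1])]
```

View pics/s1.png

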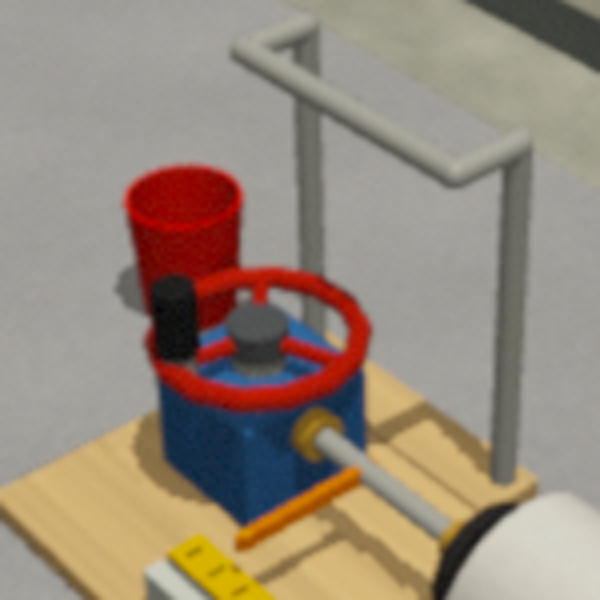

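View pics/t1.png

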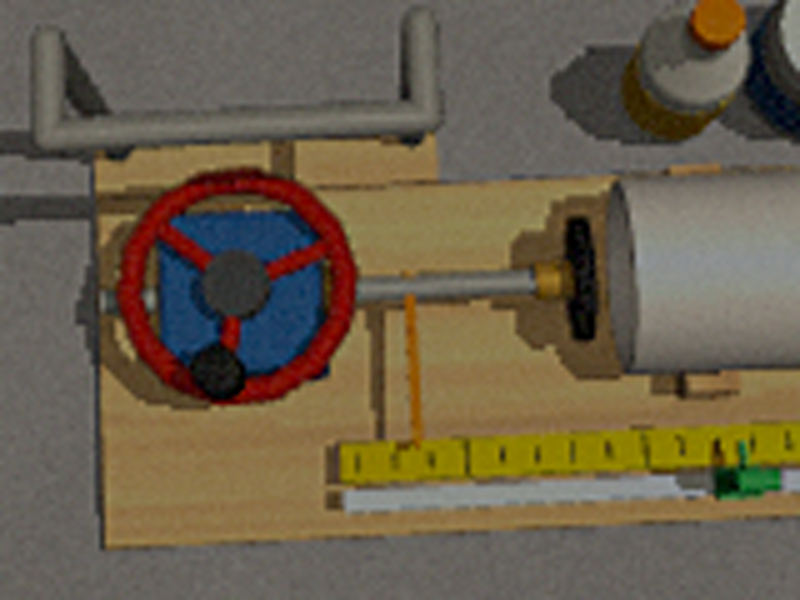

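Crops: the wheel has three spokes (one under the knob), rim outer ellipse centre ≈(235,214.5) side and (237.5,207) top; bar corners ≈(231,142),(284,174) side and (199,176.6),(275,172.4) top; marker tip ≈(338.4,238) top.

```bash
cat >> h.py <<'E'
def rim(c,roi):
    m=mask(c["image"],"red");k=np.zeros_like(m);k[roi[1]:roi[3],roi[0]:roi[2]]=1
    cs=cv2.findContours(m*k,cv2.RETR_EXTERNAL,cv2.CHAIN_APPROX_NONE)[0]
    h=cv2.convexHull(max(cs,key=cv2.contourArea));return cv2.fitEllipse(h)
E
python3 - <<'E'
from h import *
S=cap("side");T=cap("top")
rt=rim(T,(205,180,270,240));print(rt)
rs=((235.2,214.5),)
P=lambda n,a,b:print(n,*[np.round(x*1000,1) for x in tri(S,a,T,b)])
P("wheel",rs[0],rt[0]);print("wheel onz",onz(T,rt[0],.119),onz(S,rs[0],.119))
P("knob",(213.2,209.7),(233.1,224.1));P("barL",(231.2,142),(199,176.6));P("barR",(283.7,173.7),(275,172.4))
P("marker",(276.6,310),(339,246.4))
print("base corners",onz(T,(211,259.6),.02),onz(T,(405,250),.02))
print("knob z",onz(T,(233.1,224.1),.172),onz(S,(213.5,201.5),.172))
print("mark",onz(T,(338.4,238),.078))
E
```

```text
((236.96022033691406, 206.98629760742188), (46.247711181640625, 47.302101135253906), 69.20814514160156)
wheel [604.9  94.2 116.7] 3.2
wheel onz [0.60319289 0.09482661 0.119     ] [0.6047259  0.09103505 0.119     ]
knob [555.  101.9 149.3] 0.2
barL [657.3 172.6 251.2] 2.0
barR [664.6  -3.5 249.9] 0.8
marker [ 501.  -174.3  110.9] 6.6
base corners [0.46530544 0.17652496 0.02      ] [ 0.48962036 -0.37861144  0.02      ]
knob z [0.55276592 0.09990363 0.172     ] [0.55616394 0.09955383 0.172     ]
mark [ 0.52174694 -0.17884602  0.078     ]
```

Request:
move_arm --targets "0.65 -1 0 0.52;0.65 -1 0 0.52;0.65 -1 0 0.52;0.65 -1 0 0.52;0.65 -1 0 0.52;0.65 -1 0 0.52;0.65 -1 0 0.52;0.65 -1 0 0.52;0.65 -1 0 0.52;0.65 -1 0 0.52" --gripper 70

```text
time_s: 1.13
tcp_pos: [0.4109, 0.3224, 0.2227]
ee_rot: [[0.999, 0.049, 0.0], [0.049, -0.999, 0.0], [0.0, -0.0, -1.0]]
wrist_force: [1.4, 0.1, 0.7]
gripper_width: 0.805
gripper_force: 0.0
```

Request:
move_arm --targets "0.65 -1 0 0;0.65 -1 0 0;0.65 -1 0 0;0.65 -1 0 0;0.65 -1 0 0;0.65 -1 0 0;0.65 -1 0 0;0.65 -1 0 0;0.6 -0.9 0 0;0 0 0 0"

```text
time_s: 1.97
tcp_pos: [0.5571, 0.098, 0.2222]
ee_rot: [[0.999, 0.041, 0.0], [0.041, -0.999, -0.001], [0.0, 0.001, -1.0]]
wrist_force: [0.2, 0.3, -0.4]
gripper_width: 0.808
gripper_force: 0.0
```

Run:
```python
from h import *
s=sense();print(s["tcp_pos"],s["ee_rot"],s["joints"],s["wrist_force"])
S=cap("side");T=cap("top")
cv2.imwrite("pics/c2.png",np.vstack([cv2.resize(S["image"][60:285,120:420],(400,300)),cv2.resize(T["image"][90:315,100:400],(400,300))]))
```

```text
[0.55708982 0.09800337 0.22222501] [[ 9.99140928e-01  4.14414227e-02  1.21076097e-04]
 [ 4.14415162e-02 -9.99140515e-01 -9.12598732e-04]
 [ 8.31526437e-05  9.16832321e-04 -9.99999576e-01]] [ 2.64156239e+01  1.62884823e+01 -8.11610222e+00  5.48049357e-02
 -6.56124744e+01  6.59368413e+01] [ 0.17735521  0.30185447 -0.36068689]
```

View pics/c2.png

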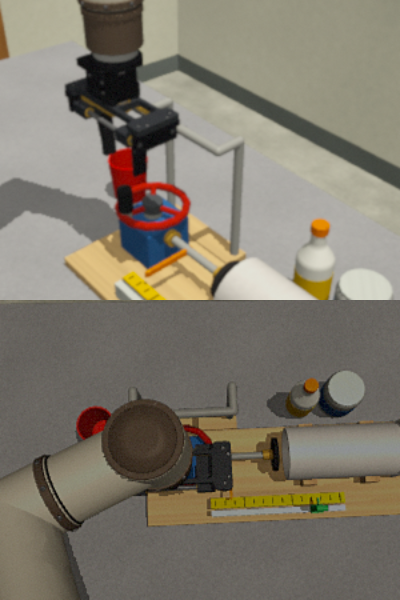

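The gripper body is a slab wide along the closing line, as in the pessimistic reading; knob lies under the open fingers. I'll take the knob for the near quarter, then use the rim.

Request:
move_arm --targets "-0.1 0.1 -0.7 0;0 0 -0.7 0;0 0 -0.7 0;0 0 -0.7 0;0 0 -0.7 0;0 0 0 0;0 0 0 0"

```text
time_s: 2.65
tcp_pos: [0.5521, 0.1044, 0.1347]
ee_rot: [[0.999, 0.048, -0.002], [0.048, -0.999, -0.001], [-0.002, 0.001, -1.0]]
wrist_force: [0.6, 0.3, 0.6]
gripper_width: 0.803
gripper_force: 0.0
```

Request:
move_arm --targets "0 0 0 0;0 0 0 0;0 0 0 0;0 0 0 0;0 0 0 0;0 0 0 0" --gripper 10

```text
time_s: 3.15
tcp_pos: [0.553, 0.1037, 0.1354]
ee_rot: [[0.999, 0.046, 0.001], [0.046, -0.999, 0.0], [0.001, -0.0, -1.0]]
wrist_force: [0.6, -0.4, 0.3]
gripper_width: 0.437
gripper_force: 0.0
```

Request:
move_arm --targets "0 0 0 0;0 0 0 0;0 0 0 0;0 0 0 0;0 0 0 0"

```text
time_s: 3.57
tcp_pos: [0.5527, 0.1032, 0.1352]
ee_rot: [[0.999, 0.046, -0.0], [0.046, -0.999, -0.001], [-0.0, 0.001, -1.0]]
wrist_force: [-0.9, -2.5, 1.2]
gripper_width: 0.289
gripper_force: 30.0
```

Request:
move_arm --targets "0.09 0.34 0 0;0.15 0.32 0 0;0.2 0.29 0 0;0.25 0.25 0 0;0.29 0.2 0 0;0.32 0.15 0 0;0.34 0.09 0 0;0.35 0.03 0 0;0 0 0 0;0 0 0 0"

```text
time_s: 4.4
tcp_pos: [0.6049, 0.146, 0.1352]
ee_rot: [[0.999, 0.046, 0.004], [0.046, -0.999, 0.002], [0.004, -0.001, -1.0]]
wrist_force: [1.6, -1.8, -0.1]
gripper_width: 0.288
gripper_force: 30.0
```

Request:
move_arm --targets "0 0 0 0;0 0 0 0;0 0 0 0;0 0 0 0;0 0 0.6 0;0 0 1 0;0 0 1 0;0 0 0 0" --gripper 45

```text
time_s: 5.07
tcp_pos: [0.6055, 0.1465, 0.2059]
ee_rot: [[0.999, 0.047, 0.011], [0.047, -0.999, 0.003], [0.011, -0.003, -1.0]]
wrist_force: [0.2, -0.0, 1.4]
gripper_width: 0.513
gripper_force: 0.0
```

Request:
move_arm --targets "-0.2 -0.84 0 -0.42;-0.2 -0.84 0 -0.42;-0.2 -0.84 0 -0.42;-0.2 -0.84 0 -0.42;-0.2 -0.84 0 -0.42;0 0 0 0;0 0 0 0;0 0 0 0"

```text
time_s: 5.73
tcp_pos: [0.5777, 0.0408, 0.2001]
ee_rot: [[0.991, -0.136, 0.001], [-0.136, -0.991, 0.0], [0.001, -0.0, -1.0]]
wrist_force: [0.3, -0.2, 0.5]
gripper_width: 0.517
gripper_force: 0.0
```

Run:
```python
from h import *
for i in range(3):
    s=sense();print(s["tcp_pos"],s["ee_rot"][:,1],s["gripper_width"]*87,s["wrist_force"])
    S=cap("side");T=cap("top")
cv2.imwrite("pics/c3.png",np.vstack([cv2.resize(S["image"][120:285,160:380],(400,300)),cv2.resize(T["image"][130:295,150:370],(400,300))]))
```

```text
[0.57774144 0.04081135 0.20012719] [-1.36484565e-01 -9.90642085e-01 -4.71687134e-04] 44.94057933622367 [ 0.2853428  -0.24579598  0.45942211]
[0.57782716 0.04127608 0.19996189] [-1.35742445e-01 -9.90744131e-01 -2.33801630e-04] 45.07037937280164 [-0.27451398 -0.01665419 -0.15221112]
[0.57776599 0.04130306 0.19989873] [-1.35632038e-01 -9.90759278e-01 -5.23350529e-05] 45.14834502893501 [0.11607822 0.20283549 0.28700756]
```

View pics/c3.png

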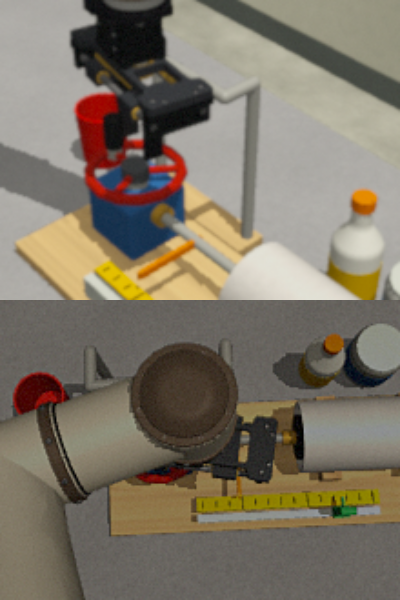

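Gripper stands over the right-hand part of the rim, knob on the left, path clear. Descend and pinch the rim.

Request:
move_arm --targets "0 0 -0.9 0;0 0 -0.9 0;0 0 -0.9 0;0 0 -0.94 0;0 0 0 0;0 0 0 0"

```text
time_s: 6.53
tcp_pos: [0.5771, 0.0404, 0.1082]
ee_rot: [[0.991, -0.136, -0.003], [-0.136, -0.991, -0.001], [-0.003, 0.002, -1.0]]
wrist_force: [0.5, -0.3, 1.0]
gripper_width: 0.515
gripper_force: 0.0
```

Request:
move_arm --targets "0 0 0 0;0 0 0 0;0 0 0 0;0 0 0 0;0 0 0 0;0 0 0 0;0 0 0 0;0 0 0 0;0 0 0 0" --gripper 0

```text
time_s: 7.28
tcp_pos: [0.5829, 0.0446, 0.111]
ee_rot: [[0.991, -0.137, 0.014], [-0.137, -0.991, 0.007], [0.013, -0.009, -1.0]]
wrist_force: [6.1, 10.1, -4.1]
gripper_width: 0.195
gripper_force: 27.4
```

Request:
move_arm --targets "0.08 0.1 0 -1;0.08 0.1 0 -1;0 0 0 0;0 0 0 0;0 0 0 0"

```text
time_s: 7.7
tcp_pos: [0.5828, 0.044, 0.111]
ee_rot: [[0.952, -0.307, 0.003], [-0.307, -0.952, -0.002], [0.003, 0.001, -1.0]]
wrist_force: [1.2, -5.5, 2.5]
gripper_width: 0.169
gripper_force: 28.7
```

Run:
```python
from h import *
s=sense();print(s["tcp_pos"],s["ee_rot"],s["gripper_width"]*87,s["wrist_force"],s["moment"],s["gripper_force"])
```

```text
[0.58275936 0.04403132 0.11098451] [[ 9.51752672e-01 -3.06852403e-01  2.90755828e-03]
 [-3.06848497e-01 -9.51756824e-01 -1.71680962e-03]
 [ 3.29409559e-03  7.41798256e-04 -9.99994299e-01]] 14.694082865196401 [ 1.20697973 -5.51827017  2.53346636] [-1.66878961 -0.44213589 -0.10506189] 28.749588131904602
```

```bash
cat >> h.py <<'E'
def arc(b0,step,n,r=55.):
    b=np.radians(b0+step*np.arange(n+1));p=np.c_[-np.cos(b),np.sin(b)]*r/25
    for i,d in enumerate(np.diff(p,axis=0)): print(round(b0+step*(i+1),1),"%.2f %.2f"%tuple(d),end="; ")
    print()
def st():
    s=sense();p=s["tcp_pos"][:2]*1e3-[604.5,94.5];b=np.arctan2(p[1],-p[0]);f=s["wrist_force"]
    sg=(180-np.degrees(np.arctan2(-s["ee_rot"][1,1],-s["ee_rot"][0,1])))
    print("beta %.1f r %.1f sig %.1f Ft %.2f Fr %.2f z %.4f Mz %.2f w %.1f"%(np.degrees(b),np.hypot(*p),sg,-(f[0]*np.sin(b)+f[1]*np.cos(b)),-f[0]*np.cos(b)+f[1]*np.sin(b),s["tcp_pos"][2],s["moment"][2],s["gripper_width"]*87),s["time_s"])
E
python3 -c "
from h import *
st();arc(-66.7,4.5,20)"
```

```text
beta -66.7 r 55.0 sig 107.9 Ft 3.29 Fr 4.59 z 0.1110 Mz -0.11 w 14.7 7.7
-62.2 -0.16 0.07; -57.7 -0.15 0.09; -53.2 -0.14 0.10; -48.7 -0.13 0.11; -44.2 -0.13 0.12; -39.7 -0.12 0.13; -35.2 -0.11 0.14; -30.7 -0.09 0.14; -26.2 -0.08 0.15; -21.7 -0.07 0.16; -17.2 -0.06 0.16; -12.7 -0.04 0.17; -8.2 -0.03 0.17; -3.7 -0.02 0.17; 0.8 -0.00 0.17; 5.3 0.01 0.17; 9.8 0.02 0.17; 14.3 0.04 0.17; 18.8 0.05 0.17; 23.3 0.06 0.16;
```

Request:
move_arm --targets "-0.16 0.07 0 -1;-0.15 0.09 0 -1;-0.14 0.10 0 -1;-0.13 0.11 0 -1;-0.13 0.12 0 -1;-0.12 0.13 0 -1;-0.11 0.14 0 -1;-0.09 0.14 0 -1;-0.08 0.15 0 -1;-0.07 0.16 0 -1"

```text
time_s: 8.53
tcp_pos: [0.5519, 0.0756, 0.1109]
ee_rot: [[0.374, -0.927, 0.001], [-0.927, -0.374, -0.0], [0.001, -0.001, -1.0]]
wrist_force: [-2.6, 0.4, 5.2]
gripper_width: 0.162
gripper_force: 29.9
```

```bash
python3 -c "
from h import *
st()"
```

```text
beta -19.7 r 55.9 sig 158.0 Ft -1.22 Fr 2.33 z 0.1109 Mz 0.30 w 14.1 8.5333
```

Request:
move_arm --targets "-0.06 0.16 0 -0.9;-0.04 0.17 0 -0.9;-0.03 0.17 0 -0.9;-0.02 0.17 0 -0.9;0 0.17 0 -0.9;0.01 0.17 0 -0.9;0.02 0.17 0 -0.9;0.04 0.17 0 -0.9;0.05 0.17 0 -0.9"

```text
time_s: 9.28
tcp_pos: [0.5512, 0.1148, 0.1109]
ee_rot: [[-0.317, -0.948, 0.001], [-0.948, 0.317, 0.001], [-0.002, -0.001, -1.0]]
wrist_force: [-2.5, 3.4, 5.1]
gripper_width: 0.164
gripper_force: 30.0
```

```bash
sed -i 's/^def st():/def st(n=0):/' h.py
cat >> h.py <<'E'
    p3=np.r_[p/1e3,0];print("   torque %.3f"%(s["moment"][2]+np.cross(p3,np.r_[f[:2],0])[2]))
E
python3 - <<'E'
from h import *
st();T=cap("top");S=cap("side");st()
print(blobs(S["image"],"orange",8,(200,230,300,300)),blobs(T["image"],"black",8,(215,170,262,240)))
E
python3 -c "
from h import *
arc(18.8,2,12)"
```

```text
beta 20.8 r 57.0 sig 198.5 Ft -2.31 Fr 3.57 z 0.1109 Mz 0.24 w 14.3 9.2833
   torque 0.113
beta 21.5 r 57.0 sig 198.4 Ft -2.83 Fr 5.21 z 0.1110 Mz 0.11 w 13.8 9.3833
   torque -0.053
[([251, 268, 9, 6, 10], [255.3, 270.1]), ([243, 274, 7, 5, 8], [245.8, 276.0])] [([223, 181, 17, 13, 71], [231.9, 185.2]), ([242, 188, 10, 9, 26], [245.9, 191.7]), ([234, 194, 5, 4, 8], [235.6, 195.1]), ([235, 194, 18, 29, 117], [242.5, 207.7]), ([227, 224, 13, 16, 45], [233.3, 233.1])]
20.8 0.03 0.07; 22.8 0.03 0.07; 24.8 0.03 0.07; 26.8 0.03 0.07; 28.8 0.04 0.07; 30.8 0.04 0.07; 32.8 0.04 0.07; 34.8 0.04 0.06; 36.8 0.04 0.06; 38.8 0.05 0.06; 40.8 0.05 0.06; 42.8 0.05 0.06;
```

Request:
move_arm --targets "0.025 0.057 0 -0.32;0.025 0.057 0 -0.32;0.025 0.057 0 -0.32;0.025 0.057 0 -0.32;0.025 0.057 0 -0.32"

```text
time_s: 9.8
tcp_pos: [0.5542, 0.1219, 0.1109]
ee_rot: [[-0.444, -0.896, 0.001], [-0.896, 0.444, 0.001], [-0.002, -0.0, -1.0]]
wrist_force: [-4.7, 4.4, 5.0]
gripper_width: 0.165
gripper_force: 30.6
```

```bash
python3 -c "
from h import *
st()"
```

```text
beta 28.6 r 57.2 sig 206.3 Ft -1.66 Fr 6.23 z 0.1109 Mz 0.25 w 14.3 9.8
   torque 0.152
```

Request:
move_arm --targets "0.029 0.054 0 -0.32;0.029 0.054 0 -0.32;0.029 0.054 0 -0.32"

```text
time_s: 10.05
tcp_pos: [0.5566, 0.1261, 0.111]
ee_rot: [[-0.517, -0.856, 0.001], [-0.856, 0.517, 0.002], [-0.002, -0.0, -1.0]]
wrist_force: [-3.9, 3.1, 4.5]
gripper_width: 0.16
gripper_force: 30.6
```

```bash
python3 -c "
from h import *
st()"
```

```text
beta 33.4 r 57.4 sig 211.1 Ft -0.43 Fr 4.99 z 0.1110 Mz 0.32 w 13.9 10.05
   torque 0.299
```

Request:
move_arm --targets "0.034 0.053 0 -0.32;0.034 0.053 0 -0.32;0.034 0.053 0 -0.32"

```text
time_s: 10.3
tcp_pos: [0.5593, 0.1301, 0.111]
ee_rot: [[-0.587, -0.809, 0.002], [-0.809, 0.587, 0.002], [-0.002, -0.0, -1.0]]
wrist_force: [-4.0, 3.2, 4.6]
gripper_width: 0.161
gripper_force: 30.6
```

```bash
python3 -c "
from h import *
st()"
```

```text
beta 38.2 r 57.5 sig 216.0 Ft -0.02 Fr 5.07 z 0.1110 Mz 0.24 w 14.0 10.3
   torque 0.235
```

Request:
move_arm --targets "0.038 0.05 0 -0.32;0.038 0.05 0 -0.32;0.038 0.05 0 -0.32"

```text
time_s: 10.55
tcp_pos: [0.5623, 0.1339, 0.111]
ee_rot: [[-0.653, -0.758, 0.002], [-0.758, 0.653, 0.002], [-0.003, -0.0, -1.0]]
wrist_force: [-2.1, 3.8, 4.1]
gripper_width: 0.163
gripper_force: 30.6
```

```bash
python3 -c "
from h import *
st()"
```

```text
beta 43.0 r 57.7 sig 220.7 Ft -1.36 Fr 4.11 z 0.1110 Mz 0.24 w 14.2 10.55
   torque 0.165
```

Request:
move_arm --targets "0.042 0.046 0 -0.32;0.042 0.046 0 -0.32;0.042 0.046 0 -0.32"

```text
time_s: 10.8
tcp_pos: [0.5657, 0.1373, 0.111]
ee_rot: [[-0.714, -0.7, 0.002], [-0.7, 0.714, 0.002], [-0.003, -0.0, -1.0]]
wrist_force: [-2.3, 2.8, 3.7]
gripper_width: 0.16
gripper_force: 30.6
```

```bash
python3 -c "
from h import *
st()"
```

```text
beta 47.8 r 57.8 sig 225.5 Ft -0.19 Fr 3.56 z 0.1110 Mz 0.24 w 13.9 10.8
   torque 0.231
```

Request:
move_arm --targets "0.047 0.043 0 -0.32;0.047 0.043 0 -0.32;0.047 0.043 0 -0.32"

```text
time_s: 11.05
tcp_pos: [0.5693, 0.1406, 0.111]
ee_rot: [[-0.77, -0.638, 0.003], [-0.638, 0.77, 0.002], [-0.003, -0.0, -1.0]]
wrist_force: [-1.9, 2.7, 3.8]
gripper_width: 0.163
gripper_force: 30.6
```

```bash
python3 -c "
from h import *
st()"
```

```text
beta 52.6 r 58.0 sig 230.4 Ft -0.09 Fr 3.31 z 0.1110 Mz 0.19 w 14.2 11.05
   torque 0.185
```

Request:
move_arm --targets "0.05 0.038 0 -0.32;0.05 0.038 0 -0.32;0.05 0.038 0 -0.32"

```text
time_s: 11.3
tcp_pos: [0.5732, 0.1434, 0.111]
ee_rot: [[-0.821, -0.571, 0.003], [-0.571, 0.821, 0.002], [-0.004, -0.0, -1.0]]
wrist_force: [-1.9, 3.7, 3.5]
gripper_width: 0.162
gripper_force: 30.6
```

```bash
python3 -c "
from h import *
st()"
```

```text
beta 57.3 r 58.1 sig 235.2 Ft -0.37 Fr 4.17 z 0.1110 Mz 0.18 w 14.1 11.3
   torque 0.162
```

Request:
move_arm --targets "0.053 0.034 0 -0.32;0.053 0.034 0 -0.32;0.053 0.034 0 -0.32"

```text
time_s: 11.55
tcp_pos: [0.5773, 0.1459, 0.111]
ee_rot: [[-0.866, -0.501, 0.003], [-0.501, 0.866, 0.002], [-0.004, 0.0, -1.0]]
wrist_force: [-0.9, 2.8, 3.0]
gripper_width: 0.164
gripper_force: 30.5
```

```bash
python3 -c "
from h import *
st()"
```

```text
beta 62.1 r 58.2 sig 240.0 Ft -0.49 Fr 2.88 z 0.1110 Mz 0.24 w 14.2 11.55
   torque 0.207
```

Request:
move_arm --targets "0.057 0.027 0 -0.32;0.057 0.027 0 -0.32;0.057 0.027 0 -0.32"

```text
time_s: 11.8
tcp_pos: [0.5816, 0.1481, 0.111]
ee_rot: [[-0.904, -0.426, 0.003], [-0.426, 0.904, 0.002], [-0.004, 0.001, -1.0]]
wrist_force: [-1.4, 3.1, 3.1]
gripper_width: 0.164
gripper_force: 30.5
```

```bash
python3 -c "
from h import *
st()"
```

```text
beta 66.9 r 58.3 sig 244.8 Ft 0.04 Fr 3.41 z 0.1110 Mz 0.17 w 14.3 11.8
   torque 0.172
```

Request:
move_arm --targets "0.059 0.022 0 -0.32;0.059 0.022 0 -0.32;0.059 0.022 0 -0.32"

```text
time_s: 12.05
tcp_pos: [0.586, 0.1499, 0.111]
ee_rot: [[-0.937, -0.349, 0.003], [-0.349, 0.937, 0.002], [-0.004, 0.001, -1.0]]
wrist_force: [-0.9, 3.7, 3.4]
gripper_width: 0.168
gripper_force: 30.5
```

```bash
python3 -c "
from h import *
st()"
```

```text
beta 71.6 r 58.4 sig 249.6 Ft -0.28 Fr 3.76 z 0.1110 Mz 0.19 w 14.6 12.05
   torque 0.172
```

Request:
move_arm --targets "0.061 0.017 0 -0.32;0.061 0.017 0 -0.32;0.061 0.017 0 -0.32"

```text
time_s: 12.3
tcp_pos: [0.5906, 0.1513, 0.111]
ee_rot: [[-0.963, -0.27, 0.004], [-0.27, 0.963, 0.003], [-0.004, 0.002, -1.0]]
wrist_force: [-1.6, 3.1, 2.3]
gripper_width: 0.168
gripper_force: 30.5
```

```bash
python3 -c "
from h import *
st()"
```

```text
beta 76.3 r 58.5 sig 254.4 Ft 0.78 Fr 3.38 z 0.1110 Mz 0.13 w 14.6 12.3
   torque 0.179
```

Request:
move_arm --targets "0 0 0 0;0 0 0 0;0 0 0 0;0 0 0 0;0 0 0 0;0 0 1 0;0 0 1 0;0 0 1 0;0 0 1 0" --gripper 45

```text
time_s: 13.05
tcp_pos: [0.5895, 0.1492, 0.2099]
ee_rot: [[-0.963, -0.269, -0.001], [-0.269, 0.963, -0.001], [0.001, -0.0, -1.0]]
wrist_force: [-0.0, 0.6, 0.5]
gripper_width: 0.511
gripper_force: 0.0
```

Request:
move_arm --targets "-0.15 -0.25 0 1;-0.15 -0.25 0 1;-0.15 -0.25 0 1;-0.15 -0.25 0 1;-0.15 -0.25 0 1;-0.15 -0.25 0 1;-0.15 -0.25 0 1;-0.15 -0.25 0 1;-0.15 -0.25 0 1;-0.15 -0.25 0 1"

```text
time_s: 13.88
tcp_pos: [0.5518, 0.0865, 0.2088]
ee_rot: [[-0.409, -0.913, -0.001], [-0.913, 0.409, -0.0], [0.001, 0.0, -1.0]]
wrist_force: [-0.7, -0.2, -1.1]
gripper_width: 0.517
gripper_force: 0.0
```

Request:
move_arm --targets "0 -0.18 0 1;0 -0.18 0 1;0 -0.18 0 1;0 -0.18 0 1;0 -0.18 0 1;0 -0.18 0 1;0 -0.18 0 1;0 -0.17 0 1;0 -0.16 0 1;0 -0.16 0 1"

```text
time_s: 14.72
tcp_pos: [0.552, 0.0429, 0.2089]
ee_rot: [[0.436, -0.9, -0.001], [-0.9, -0.436, -0.0], [-0.0, 0.001, -1.0]]
wrist_force: [0.8, -0.3, -1.1]
gripper_width: 0.517
gripper_force: 0.0
```

Request:
move_arm --targets "0.13 0 0 1;0.13 0 0 1;0.13 0 0 1;0.13 0 0 1;0.13 0 0 1;0.13 0 0 1;0.15 0 0 1;0.15 0 0 1;0 0 0 0;0 0 0 0"

```text
time_s: 15.55
tcp_pos: [0.579, 0.0432, 0.2087]
ee_rot: [[0.91, -0.415, -0.001], [-0.415, -0.91, -0.0], [-0.001, 0.001, -1.0]]
wrist_force: [-0.0, 0.5, -0.2]
gripper_width: 0.517
gripper_force: 0.0
```

Run:
```python
from h import *
for i in range(3):
    s=sense();print(s["tcp_pos"]);st()
    S=cap("side");T=cap("top")
print(blobs(S["image"],"orange",8,(200,230,340,330)))
cv2.imwrite("pics/c4.png",np.vstack([cv2.resize(S["image"][120:285,160:380],(400,300)),cv2.resize(T["image"][130:295,150:370],(400,300))]))
```

```text
[0.57901069 0.04316286 0.20869672]
beta -63.6 r 57.3 sig 114.5 Ft -0.23 Fr -0.44 z 0.2087 Mz -0.04 w 45.0 15.55
   torque -0.055
[0.57889734 0.04322691 0.20887781]
beta -63.5 r 57.3 sig 114.5 Ft 0.64 Fr -0.26 z 0.2089 Mz 0.06 w 44.8 15.65
   torque 0.096
[0.5789729  0.04333017 0.20907923]
beta -63.5 r 57.2 sig 114.4 Ft 0.11 Fr -0.54 z 0.2091 Mz 0.01 w 45.3 15.75
   torque 0.014
[([265, 268, 6, 5, 11], [267.5, 269.7]), ([247, 276, 11, 6, 12], [251.8, 278.8])]
```

View pics/c4.png

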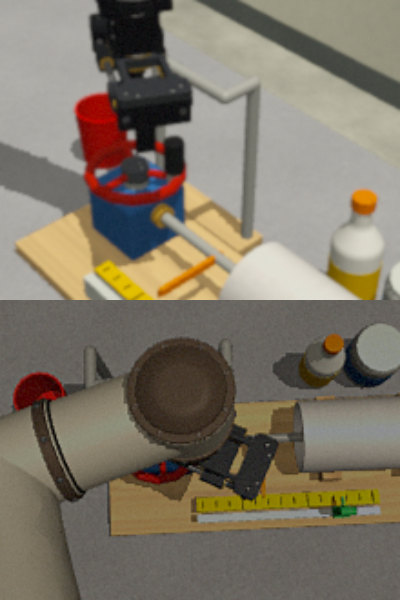

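Knob now at the far right (side crop (174,155)), gripper over a clear rim section; pinch again.

Request:
move_arm --targets "0 0 -1 0;0 0 -1 0;0 0 -1 0;0 0 -0.93 0;0 0 0 0"

```text
time_s: 16.27
tcp_pos: [0.5756, 0.0426, 0.106]
ee_rot: [[0.91, -0.414, -0.01], [-0.414, -0.91, -0.002], [-0.008, 0.006, -1.0]]
wrist_force: [-0.5, 0.1, -0.7]
gripper_width: 0.517
gripper_force: 0.0
```

Request:
move_arm --targets "0 0 0 0;0 0 0 0;0 0 0 0;0 0 0 0;0 0 0 0;0 0 0 0;0 0 0 0;0 0 0 0;0 0 0 0;0 0 0 0" --gripper 0

```text
time_s: 17.1
tcp_pos: [0.5809, 0.045, 0.112]
ee_rot: [[0.911, -0.412, 0.005], [-0.412, -0.911, 0.003], [0.003, -0.004, -1.0]]
wrist_force: [-0.3, 5.7, 1.7]
gripper_width: 0.149
gripper_force: 29.9
```

```bash
sed -i 's/\[604.5,94.5\]/[604,96.3]/' h.py; python3 -c "
from h import *
st()"
```

```text
beta -65.8 r 56.3 sig 114.4 Ft -2.64 Fr -5.11 z 0.1120 Mz -0.10 w 13.0 17.1
   torque -0.247
```

Request:
move_arm --targets "-0.056 0.029 0 -0.32;-0.056 0.029 0 -0.32;-0.056 0.029 0 -0.32"

```text
time_s: 17.35
tcp_pos: [0.5776, 0.0467, 0.1121]
ee_rot: [[0.873, -0.487, 0.006], [-0.487, -0.873, 0.002], [0.005, -0.005, -1.0]]
wrist_force: [4.3, 2.9, -1.4]
gripper_width: 0.147
gripper_force: 29.9
```

```bash
python3 -c "
from h import *
st()"
```

```text
beta -62.0 r 56.2 sig 119.2 Ft 2.40 Fr -4.59 z 0.1121 Mz 0.08 w 12.8 17.35
   torque 0.210
```

Request:
move_arm --targets "-0.053 0.033 0 -0.32;-0.053 0.033 0 -0.32;-0.053 0.033 0 -0.32"

```text
time_s: 17.6
tcp_pos: [0.5736, 0.0491, 0.1121]
ee_rot: [[0.829, -0.559, 0.006], [-0.559, -0.829, 0.002], [0.004, -0.005, -1.0]]
wrist_force: [3.4, 3.0, -1.1]
gripper_width: 0.144
gripper_force: 29.9
```

```bash
python3 -c "
from h import *
st()"
```

```text
beta -57.2 r 56.1 sig 124.0 Ft 1.24 Fr -4.32 z 0.1121 Mz 0.20 w 12.6 17.6
   torque 0.267
```

Request:
move_arm --targets "-0.05 0.038 0 -0.32;-0.05 0.038 0 -0.32;-0.05 0.038 0 -0.32"

```text
time_s: 17.85
tcp_pos: [0.5698, 0.0519, 0.112]
ee_rot: [[0.78, -0.626, 0.006], [-0.626, -0.78, 0.002], [0.004, -0.005, -1.0]]
wrist_force: [3.5, 1.9, -0.6]
gripper_width: 0.148
gripper_force: 29.9
```

```bash
python3 -c "
from h import *
st()"
```

```text
beta -52.4 r 56.0 sig 128.8 Ft 1.60 Fr -3.65 z 0.1120 Mz 0.12 w 12.9 17.85
   torque 0.214
```

Request:
move_arm --targets "-0.048 0.041 0 -0.32;-0.048 0.041 0 -0.32;-0.048 0.041 0 -0.32"

```text
time_s: 18.1
tcp_pos: [0.5663, 0.055, 0.1121]
ee_rot: [[0.725, -0.689, 0.006], [-0.689, -0.725, 0.002], [0.004, -0.006, -1.0]]
wrist_force: [4.5, 2.6, -0.0]
gripper_width: 0.147
gripper_force: 29.9
```

```bash
python3 -c "
from h import *
st()"
```

```text
beta -47.6 r 56.0 sig 133.6 Ft 1.56 Fr -4.91 z 0.1121 Mz 0.21 w 12.8 18.1
   torque 0.294
```

Request:
move_arm --targets "-0.044 0.045 0 -0.32;-0.044 0.045 0 -0.32;-0.044 0.045 0 -0.32"

```text
time_s: 18.35
tcp_pos: [0.563, 0.0584, 0.112]
ee_rot: [[0.665, -0.747, 0.006], [-0.747, -0.665, 0.002], [0.003, -0.006, -1.0]]
wrist_force: [4.5, 1.6, -1.2]
gripper_width: 0.148
gripper_force: 30.0
```

```bash
python3 -c "
from h import *
st()"
```

```text
beta -42.8 r 55.9 sig 138.4 Ft 1.82 Fr -4.39 z 0.1120 Mz 0.14 w 12.8 18.35
   torque 0.240
```

Request:
move_arm --targets "-0.041 0.048 0 -0.32;-0.041 0.048 0 -0.32;-0.041 0.048 0 -0.32"

```text
time_s: 18.6
tcp_pos: [0.56, 0.062, 0.112]
ee_rot: [[0.6, -0.8, 0.007], [-0.8, -0.6, 0.002], [0.003, -0.006, -1.0]]
wrist_force: [3.9, 1.9, -1.5]
gripper_width: 0.15
gripper_force: 30.0
```

```bash
python3 -c "
from h import *
st()"
```

```text
beta -38.0 r 55.8 sig 143.1 Ft 0.89 Fr -4.19 z 0.1120 Mz 0.12 w 13.1 18.6
   torque 0.173
```

Request:
move_arm --targets "-0.037 0.051 0 -0.32;-0.037 0.051 0 -0.32;-0.037 0.051 0 -0.32"

```text
time_s: 18.85
tcp_pos: [0.5573, 0.0658, 0.112]
ee_rot: [[0.531, -0.848, 0.007], [-0.848, -0.531, 0.002], [0.002, -0.007, -1.0]]
wrist_force: [4.2, 1.8, -0.9]
gripper_width: 0.146
gripper_force: 30.0
```

```bash
python3 -c "
from h import *
st()"
```

```text
beta -33.2 r 55.7 sig 147.9 Ft 0.78 Fr -4.51 z 0.1120 Mz 0.20 w 12.7 18.85
   torque 0.246
```

Request:
move_arm --targets "-0.032 0.054 0 -0.32;-0.032 0.054 0 -0.32;-0.032 0.054 0 -0.32"

```text
time_s: 19.1
tcp_pos: [0.555, 0.0699, 0.1121]
ee_rot: [[0.458, -0.889, 0.007], [-0.889, -0.458, 0.002], [0.002, -0.007, -1.0]]
wrist_force: [5.3, 1.8, -1.5]
gripper_width: 0.151
gripper_force: 30.0
```

```bash
python3 -c "
from h import *
st()"
```

```text
beta -28.3 r 55.7 sig 152.7 Ft 0.97 Fr -5.55 z 0.1121 Mz 0.16 w 13.1 19.1
   torque 0.214
```

Request:
move_arm --targets "-0.027 0.057 0 -0.32;-0.027 0.057 0 -0.32;-0.027 0.057 0 -0.32"

```text
time_s: 19.35
tcp_pos: [0.553, 0.0741, 0.112]
ee_rot: [[0.382, -0.924, 0.007], [-0.924, -0.382, 0.002], [0.001, -0.007, -1.0]]
wrist_force: [3.8, 0.7, -2.2]
gripper_width: 0.146
gripper_force: 30.0
```

```bash
python3 -c "
from h import *
st()"
```

```text
beta -23.5 r 55.6 sig 157.5 Ft 0.85 Fr -3.74 z 0.1120 Mz 0.20 w 12.7 19.35
   torque 0.243
```

Request:
move_arm --targets "-0.021 0.059 0 -0.32;-0.021 0.059 0 -0.32;-0.021 0.059 0 -0.32"

```text
time_s: 19.6
tcp_pos: [0.5513, 0.0785, 0.112]
ee_rot: [[0.303, -0.953, 0.007], [-0.953, -0.303, 0.002], [0.0, -0.007, -1.0]]
wrist_force: [4.6, 2.1, -1.4]
gripper_width: 0.149
gripper_force: 30.0
```

```bash
python3 -c "
from h import *
st()"
```

```text
beta -18.7 r 55.6 sig 162.3 Ft -0.48 Fr -5.04 z 0.1120 Mz 0.14 w 12.9 19.6
   torque 0.114
```

Request:
move_arm --targets "-0.016 0.06 0 -0.32;-0.016 0.06 0 -0.32;-0.016 0.06 0 -0.32"

```text
time_s: 19.85
tcp_pos: [0.5501, 0.0829, 0.112]
ee_rot: [[0.223, -0.975, 0.006], [-0.975, -0.223, 0.001], [0.0, -0.007, -1.0]]
wrist_force: [4.2, 1.4, -1.7]
gripper_width: 0.151
gripper_force: 30.0
```

```bash
python3 -c "
from h import *
st()"
```

```text
beta -14.0 r 55.6 sig 167.1 Ft -0.35 Fr -4.37 z 0.1120 Mz 0.25 w 13.1 19.85
   torque 0.230
```

Request:
move_arm --targets "-0.011 0.062 0 -0.32;-0.011 0.062 0 -0.32;-0.011 0.062 0 -0.32"

```text
time_s: 20.1
tcp_pos: [0.5492, 0.0874, 0.112]
ee_rot: [[0.141, -0.99, 0.006], [-0.99, -0.141, 0.001], [-0.0, -0.006, -1.0]]
wrist_force: [5.2, 1.0, -0.7]
gripper_width: 0.15
gripper_force: 30.1
```

```bash
python3 -c "
from h import *
st()"
```

```text
beta -9.2 r 55.5 sig 171.9 Ft -0.16 Fr -5.27 z 0.1120 Mz 0.24 w 13.0 20.1
   torque 0.230
```

Request:
move_arm --targets "-0.006 0.063 0 -0.32;-0.006 0.063 0 -0.32;-0.006 0.063 0 -0.32"

```text
time_s: 20.35
tcp_pos: [0.5487, 0.092, 0.112]
ee_rot: [[0.057, -0.998, 0.006], [-0.998, -0.057, 0.001], [-0.001, -0.006, -1.0]]
wrist_force: [4.5, 0.7, 0.5]
gripper_width: 0.148
gripper_force: 30.1
```

```bash
python3 -c "
from h import *
st()"
```

```text
beta -4.4 r 55.5 sig 176.7 Ft -0.35 Fr -4.58 z 0.1120 Mz 0.27 w 12.9 20.35
   torque 0.248
```

Request:
move_arm --targets "-0.001 0.063 0 -0.32;-0.001 0.063 0 -0.32;-0.001 0.063 0 -0.32"

```text
time_s: 20.6
tcp_pos: [0.5485, 0.0965, 0.112]
ee_rot: [[-0.026, -1.0, 0.006], [-1.0, 0.026, 0.001], [-0.001, -0.006, -1.0]]
wrist_force: [3.8, -0.6, -0.6]
gripper_width: 0.15
gripper_force: 30.2
```

Run:
```python
from h import *
st()
S=cap("side");T=cap("top")
print(blobs(S["image"],"orange",4,(200,230,340,330)),blobs(S["image"],"black",8,(205,190,270,240)))
cv2.imwrite("pics/c5.png",np.hstack([cv2.resize(S["image"][170:320,190:340],(400,400)),cv2.resize(T["image"][150:270,210:330],(400,400))]))
```

```text
beta 0.2 r 55.5 sig 181.5 Ft 0.61 Fr -3.78 z 0.1120 Mz 0.30 w 13.0 20.6
   torque 0.329
[([271, 273, 5, 3, 7], [273.1, 274.0]), ([254, 283, 5, 4, 6], [255.8, 284.5])] [([249, 190, 4, 3, 9], [250.6, 190.7]), ([214, 196, 6, 3, 10], [216.5, 197.0]), ([214, 202, 9, 21, 118], [218.1, 211.6]), ([231, 208, 12, 18, 163], [236.7, 217.0]), ([205, 210, 8, 20, 96], [208.3, 219.1])]
```

View pics/c5.png

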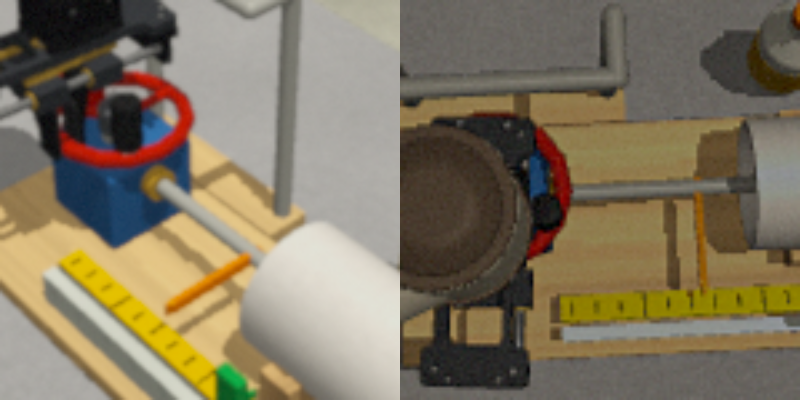

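Pointer tip at top px (301,237.6) / side (253,285.5); knob at top (253.5,213), in the lower right as expected, foot inside the tube.

Request:
move_arm --targets "0.004 0.063 0 -0.32;0.004 0.063 0 -0.32"

```text
time_s: 20.87
tcp_pos: [0.5486, 0.0995, 0.112]
ee_rot: [[-0.082, -0.997, 0.005], [-0.997, 0.082, 0.001], [-0.001, -0.005, -1.0]]
wrist_force: [5.9, -1.5, -0.0]
gripper_width: 0.149
gripper_force: 30.3
```

Run:
```python
from h import *
st()
T=capture("top");S=capture("side")
A=np.array([604,96.3]);k=onz(T,(253.5,213.3),.172)[:2]*1e3-A;print(k,np.degrees(np.arctan2(k[1],-k[0]))+2.45+360)
p,e=tri(S,(253,285.5),T,(301.2,237.6));print("pointer",p,e)
```

```text
beta 3.3 r 55.5 sig 184.7 Ft 1.17 Fr -6.02 z 0.1120 Mz 0.34 w 12.9 20.8667
   torque 0.409
[-24.59270189 -47.25061194] 299.94579264493075
pointer [ 0.52402393 -0.07805011  0.08090856] 0.0017494350792367146
```

Request:
move_arm --targets "0.004 0.035 0 -0.18;0.004 0.035 0 -0.18"

```text
time_s: 21.13
tcp_pos: [0.5487, 0.1012, 0.112]
ee_rot: [[-0.112, -0.994, 0.005], [-0.994, 0.112, 0.0], [-0.001, -0.005, -1.0]]
wrist_force: [5.7, -1.5, 0.2]
gripper_width: 0.15
gripper_force: 30.3
```

```bash
python3 -c "
from h import *
st()"
```

```text
beta 5.0 r 55.5 sig 186.4 Ft 0.97 Fr -5.85 z 0.1120 Mz 0.40 w 13.0 21.1333
   torque 0.454
```

Clear rise (0.22 → 0.45 N m): pressed, about 12–15 N. Back off a few degrees for a safe holding force, then release.

Request:
move_arm --targets "-0.004 -0.063 0 0.32;-0.003 -0.063 0 0.32;0 -0.03 0 0.16;0 0 0 0;0 0 0 0;0 0 0 0"

```text
time_s: 21.63
tcp_pos: [0.5486, 0.0981, 0.112]
ee_rot: [[-0.043, -0.999, 0.006], [-0.999, 0.043, 0.002], [-0.002, -0.006, -1.0]]
wrist_force: [4.4, 1.9, 0.8]
gripper_width: 0.148
gripper_force: 30.0
```

```bash
python3 -c "
from h import *
st()"
```

```text
beta 1.9 r 55.5 sig 182.4 Ft -2.06 Fr -4.29 z 0.1120 Mz 0.21 w 12.8 21.6333
   torque 0.094
```

Request:
move_arm --targets "0 0 0 0;0 0 0 0;0 0 0 0;0 0 0 0;0 0 1 0;0 0 1 0;0 0 1 0;0 0 1 0;-0.5 0 0 0;-1 0 0 0" --gripper 45

```text
time_s: 22.47
tcp_pos: [0.5101, 0.0974, 0.2118]
ee_rot: [[-0.046, -0.999, 0.002], [-0.999, 0.046, 0.001], [-0.001, -0.002, -1.0]]
wrist_force: [-0.2, -0.1, -1.3]
gripper_width: 0.517
gripper_force: 0.0
```

Request:
move_arm --targets "-1 0.2 0 -1;-1 0.2 0 -1;-1 0.2 0 -1;-1 0.2 0 -1;-0.3 0.2 0 -1;0 0 0 -1;0 0 0 -1;0 0 0 -1;0 0 0 -1;0 0 0 -1"

```text
time_s: 23.3
tcp_pos: [0.4003, 0.1215, 0.2104]
ee_rot: [[-0.797, -0.604, -0.002], [-0.604, 0.797, -0.001], [0.002, 0.0, -1.0]]
wrist_force: [0.4, -0.2, 0.9]
gripper_width: 0.522
gripper_force: 0.0
```

Request:
move_arm --targets "0 0 0 -1;0 0 0 -1;0 0 0 -1;0 0 0 -1;0 0 0 -1;0 0 0 -1;0 0 0 -1;0 0 0 0;0 0 0 0"

```text
time_s: 24.05
tcp_pos: [0.4007, 0.1217, 0.2105]
ee_rot: [[-0.999, -0.045, -0.001], [-0.045, 0.999, -0.001], [0.001, -0.001, -1.0]]
wrist_force: [-0.3, -0.7, -0.6]
gripper_width: 0.518
gripper_force: 0.0
```

Run:
```python
from h import *
s=sense();print(s["tcp_pos"],s["ee_rot"][:,1],s["joints"])
S=cap("side");T=cap("top")
for c in(S,T):
  for col in("green","orange"): print(col,blobs(c["image"],col,3,(200,200,400,360)))
a=cv2.resize(S["image"][245:345,220:320],(400,400),interpolation=2);b=cv2.resize(T["image"][190:270,280:360],(400,400),interpolation=2)
cv2.imwrite("pics/c6.png",np.hstack([a,b]))
```

```text
[0.4006566  0.1216927  0.21051304] [-4.45788368e-02  9.99005634e-01 -6.85660778e-04] [ 3.93226857e+01  2.09103492e+00 -2.74744102e+01 -1.05689338e-02
 -6.05124995e+01 -1.26762474e+02]
green [([269, 306, 17, 33, 343], [276.4, 322.6])]
orange [([354, 231, 12, 7, 51], [359.2, 234.2]), ([264, 271, 14, 9, 18], [271.1, 275.3]), ([260, 281, 3, 2, 3], [261.0, 281.3]), ([255, 283, 4, 3, 4], [256.5, 284.0])]
green [([333, 239, 13, 11, 57], [339.8, 245.5])]
orange []
```

View pics/c6.png

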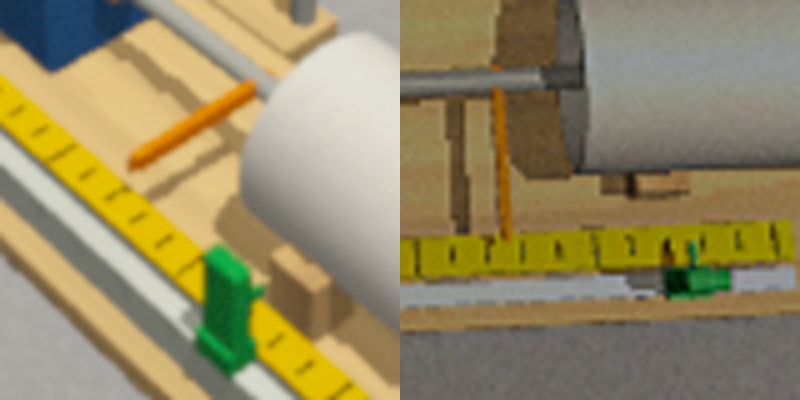

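Run:
```python
from h import *
T=capture("top");S=capture("side")
ex=np.array([.9991,.0428]);ey=np.array([-.0428,.9991]);A=np.array([.604,.0963])
J=lambda p:np.round([(p[:2]-A)@ex*1e3,(p[:2]-A)@ey*1e3+190,*(p[2:]*1e3)],1)
for n,s,t in(("ptr",(253.2,285.8),(301,237.6)),("mark",(286.2,318.2),(338.4,238.6)),("tabtop",(276.5,308),(339.6,246.5))):
    p,e=tri(S,s,T,t);print(n,J(p),"gap",round(e*1e3,1),"T",J(onz(T,t,.078 if n!="tabtop" else .114)),"S",J(onz(S,s,.078 if n!="tabtop" else .114)),p)
G=lambda x,y:A+ex*x/1e3+ey*(y-190)/1e3
print(G(-110,0))
# green tab outline extremes
for c,nm in((S,"S"),(T,"T")):
    m=mask(c["image"],"green")[200:360,200:400];ys,xs=np.nonzero(m)
    for y in sorted(set(ys)): r=xs[ys==y];print(nm,y+200,r.min()+200,r.max()+200,end="|")
    print()
```

```text
ptr [-87.   19.5  79.6] gap 2.3 T [-87.9  20.   78. ] S [-85.   20.1  78. ] [ 0.5243404  -0.07778914  0.07959251]
mark [-94.  -82.1  79.1] gap 3.9 T [-95.6 -81.2  78. ] S [-91.6 -82.4  78. ] [ 0.52171118 -0.17960524  0.07914351]
tabtop [-114.9  -76.2  116.7] gap 6.4 T [-117.5  -74.9  114. ] S [-110.4  -76.   114. ] [ 0.50056436 -0.17459056  0.11670509]
[ 0.502231 -0.098237]
S 306 274 275|S 307 273 276|S 308 272 277|S 309 271 278|S 310 271 280|S 311 272 281|S 312 272 281|S 313 272 281|S 314 272 281|S 315 272 282|S 316 272 285|S 317 272 285|S 318 272 285|S 319 272 283|S 320 272 282|S 321 271 281|S 322 271 281|S 323 271 281|S 324 271 281|S 325 271 281|S 326 270 281|S 327 269 281|S 328 269 281|S 329 269 282|S 330 269 283|S 331 269 283|S 332 270 283|S 333 271 283|S 334 272 283|S 335 273 281|S 336 274 280|S 337 275 278|S 338 276 277|
T 239 338 338|T 240 338 338|T 241 338 338|T 242 338 338|T 243 337 341|T 244 333 345|T 245 337 345|T 246 337 345|T 247 338 345|T 248 333 342|T 249 334 337|
```

Pointer tip stands at jig y ≈ 19.8, marker tip ≈ −81.8 (heights 79.6/79.1 ✓), so about +102 mm to slide.

Request:
move_arm --targets "0.34 -0.99 0 0;0.34 -0.99 0 0;0.34 -0.99 0 0;0.34 -0.99 0 0;0.34 -0.99 0 0;0.34 -0.99 0 0" --gripper 60

```text
time_s: 24.75
tcp_pos: [0.4524, -0.0276, 0.2109]
ee_rot: [[-0.999, -0.044, 0.0], [-0.044, 0.999, 0.0], [-0.0, 0.0, -1.0]]
wrist_force: [0.9, -0.2, -1.2]
gripper_width: 0.689
gripper_force: 0.0
```

Request:
move_arm --targets "0.34 -0.99 0 0;0.34 -0.99 0 0;0.34 -0.99 0 0;0.34 -0.99 0 0;0.34 -0.99 0 0;0.34 -0.99 0 0;0 0 0 0;0 0 -0.6 0;0 0 -0.6 0;0 0 0 0"

```text
time_s: 25.58
tcp_pos: [0.501, -0.1744, 0.1778]
ee_rot: [[-0.999, -0.042, -0.006], [-0.042, 0.999, 0.002], [0.006, 0.002, -1.0]]
wrist_force: [-0.1, 0.5, 0.4]
gripper_width: 0.693
gripper_force: 0.0
```

Run:
```python
from h import *
for i in range(3):
    s=sense();print(s["tcp_pos"],s["ee_rot"][:,1],s["gripper_width"]*87);S=cap("side")
```

```text
[ 0.50100778 -0.17437069  0.17776697] [-0.04196276  0.99911757  0.00179031] 60.25993815808637
[ 0.50195901 -0.17458754  0.17939077] [-4.27880274e-02  9.99083996e-01  5.94012669e-04] 59.77818892151646
[ 0.50294365 -0.17472043  0.18063461] [-4.33509447e-02  9.99059880e-01 -2.29664721e-04] 59.863533380674035
```

Right on target (0.503, −0.1747). Descend and pinch.

Request:
move_arm --targets "0 0 -0.8 0;0 0 -0.8 0;0 0 -0.8 0;0 0 -0.8 0;0 0 -0.7 0;0 0 0 0;0 0 0 0"

```text
time_s: 26.32
tcp_pos: [0.5036, -0.1748, 0.0838]
ee_rot: [[-0.999, -0.043, -0.0], [-0.043, 0.999, -0.0], [0.0, -0.0, -1.0]]
wrist_force: [-0.1, -0.6, 0.3]
gripper_width: 0.689
gripper_force: 0.0
```

Request:
move_arm --targets "0 0 0 0;0 0 0 0;0 0 0 0;0 0 0 0;0 0 0 0;0 0 0 0;0 0 0 0;0 0 0 0;0 0 0 0" --gripper 10

```text
time_s: 27.07
tcp_pos: [0.5034, -0.1751, 0.0837]
ee_rot: [[-0.999, -0.043, 0.0], [-0.043, 0.999, -0.0], [-0.0, -0.0, -1.0]]
wrist_force: [-0.3, -1.2, 3.2]
gripper_width: 0.273
gripper_force: 30.0
```

Request:
move_arm --targets "-0.017 0.4 0 0;-0.017 0.4 0 0;-0.017 0.4 0 0;-0.017 0.4 0 0;-0.017 0.4 0 0;-0.017 0.4 0 0;-0.017 0.4 0 0;-0.017 0.4 0 0;-0.017 0.4 0 0;-0.018 0.42 0 0"

```text
time_s: 27.9
tcp_pos: [0.499, -0.0731, 0.0836]
ee_rot: [[-0.999, -0.043, 0.0], [-0.043, 0.999, -0.0], [-0.0, -0.0, -1.0]]
wrist_force: [-0.1, -2.9, 5.5]
gripper_width: 0.275
gripper_force: 30.0
```

Request:
move_arm --targets "0 0 0 0;0 0 0 0;0 0 0 0"

```text
time_s: 28.15
tcp_pos: [0.499, -0.0725, 0.0837]
ee_rot: [[-0.999, -0.043, 0.001], [-0.043, 0.999, 0.001], [-0.001, 0.001, -1.0]]
wrist_force: [-2.6, 1.8, 7.0]
gripper_width: 0.275
gripper_force: 30.0
```

Run:
```python
from h import *
s=sense();print(s["tcp_pos"],s["wrist_force"])
S=cap("side");T=cap("top")
a=cv2.resize(S["image"][230:310,210:290],(400,400),interpolation=2);b=cv2.resize(T["image"][200:260,270:330],(400,400),interpolation=2)
cv2.imwrite("pics/c7.png",np.hstack([a,b]))
```

```text
[ 0.49896942 -0.0725071   0.08365192] [-2.6394055   1.79407118  7.02970172]
```

View pics/c7.png

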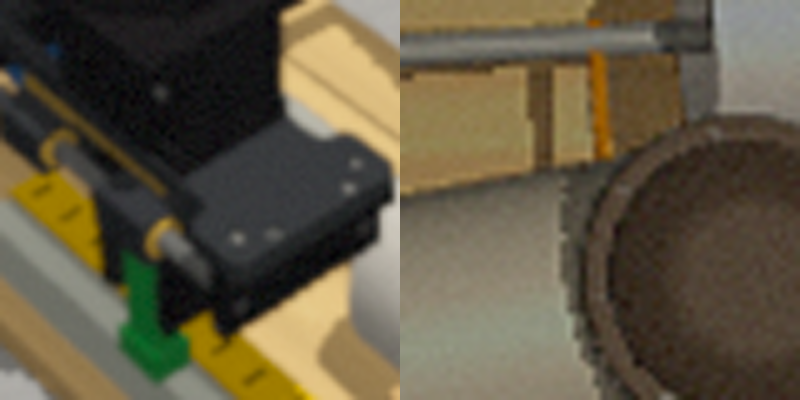

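The arm hides both tips here; release, back off the same way and measure by mask.

Request:
move_arm --targets "0 0 0 0;0 0 0 0;0 0 0 0;0 0 0 0;0 0 0.7 0;0 0 0.9 0;0 0 0.9 0;0 0 0.9 0;0 0 0.9 0;0 0 0.9 0" --gripper 60

```text
time_s: 29.08
tcp_pos: [0.4986, -0.0743, 0.214]
ee_rot: [[-0.999, -0.042, -0.001], [-0.042, 0.999, 0.0], [0.001, 0.0, -1.0]]
wrist_force: [0.2, 0.2, 0.4]
gripper_width: 0.686
gripper_force: 0.0
```

Request:
move_arm --targets "-0.5 0.8 0 0;-0.5 0.8 0 0;-0.5 0.8 0 0;-0.5 0.8 0 0;-0.5 0.8 0 0;-0.5 0.8 0 0;-0.5 0.8 0 0;-0.5 0.8 0 0;0 0.8 0 0;0 0.6 0 0"

```text
time_s: 29.92
tcp_pos: [0.3981, 0.1218, 0.2133]
ee_rot: [[-0.999, -0.044, 0.0], [-0.044, 0.999, 0.001], [-0.0, 0.001, -1.0]]
wrist_force: [0.6, -0.6, 0.1]
gripper_width: 0.689
gripper_force: 0.0
```

```bash
cat > m.py <<'E'
from h import *
ims={n:[] for n in("side","top")}
for i in range(4):
    for n in ims: c=capture(n);ims[n].append(c["image"].astype(float));ims[n+"c"]=c if False else None; 
    if i==0: pass
S=capture("side");T=capture("top")
for n,c,(x0,y0,x1,y1) in(("side",S,(225,255,300,330)),("top",T,(285,215,350,258))):
    im=np.mean(ims[n],0).astype(np.uint8);cv2.imwrite(f"pics/avg_{n}.png",im)
    hsv=cv2.cvtColor(im,cv2.COLOR_BGR2HSV).astype(int);H,Sa,V=hsv[...,0],hsv[...,1],hsv[...,2]
    g=(H>40)&(H<95)&(Sa>90);o=(H>=5)&(H<=17)&(Sa>(190 if n=="side" else 150))
    for nm,m in(("green",g),("orange",o)):
        print(n,nm)
        for y in range(y0,y1):
            r=np.nonzero(m[y,x0:x1])[0]+x0
            if len(r): print(y,r.min(),r.max(),len(r),end="|")
        print()
E
sed -i 's/;ims\[n+"c"\]=c if False else None; //; /if i==0: pass/d' m.py
sed -i 's/ims\[n\].append(c\["image"\].astype(float))/ims[n].append(c["image"].astype(float))/' m.py
python3 m.py
```

```text
side green
275 237 239 3|276 236 240 5|277 235 241 7|278 235 242 8|279 236 243 8|280 236 244 9|281 236 244 9|282 236 244 9|283 236 244 9|284 236 244 9|285 236 248 11|286 236 248 13|287 236 248 13|288 236 247 12|289 236 245 10|290 236 245 10|291 236 245 10|292 236 245 10|293 236 245 10|294 235 245 11|295 234 245 12|296 234 245 12|297 235 246 12|298 234 247 14|299 234 247 14|300 235 247 13|301 236 247 12|302 237 247 11|303 238 245 8|304 239 243 5|305 240 242 3|306 241 241 1|
side orange
266 283 283 1|267 282 283 2|268 280 283 4|269 279 282 4|270 277 281 5|271 275 279 5|272 269 277 5|273 272 276 5|274 271 275 5|275 269 274 6|276 267 272 6|277 266 270 5|278 264 268 5|279 263 266 4|280 261 265 5|281 259 263 5|282 258 262 5|283 257 260 4|284 255 259 5|285 253 257 5|286 253 255 3|
top green
241 299 300 2|242 299 300 2|243 300 300 1|244 300 300 1|245 296 304 7|246 295 305 11|247 295 305 11|248 296 305 10|249 296 305 10|250 295 303 9|251 296 302 7|
top orange
216 301 301 1|218 301 301 1|219 299 299 1|220 299 301 2|221 292 299 2|222 299 299 1|223 299 299 1|224 299 299 1|225 299 326 2|226 299 326 3|227 325 326 2|228 326 335 2|232 302 302 1|233 300 300 1|234 300 300 1|235 300 300 1|237 301 301 1|
```

```bash
cat > d.py <<'E'
from h import *
import sys
T=capture("top");S=capture("side")
ex=np.array([.9991,.0428]);ey=np.array([-.0428,.9991]);A=np.array([.604,.0963])
J=lambda p:np.round([(p[:2]-A)@ex*1e3,(p[:2]-A)@ey*1e3+190,*(p[2:]*1e3)],1)
def show(n,s,t):
    p,e=tri(S,s,T,t);print(n,J(p),"gap",round(e*1e3,1),"T",J(onz(T,t,.078)),"S",J(onz(S,s,.078)))
# intensity-weighted columns on averaged images
t=cv2.imread("pics/avg_top.png").astype(float);s=cv2.imread("pics/avg_side.png").astype(float)
def col(w,y,x0,x1):
    r=np.clip(w[y,x0:x1]-np.median(w[y,x0:x1])-8,0,None);return (r*np.arange(x0,x1)).sum()/max(r.sum(),1e-6),r.sum()
G=t[...,1]-t[...,2]   # green-red
for y in range(238,246): print("g",y,np.round(col(G,y,290,310),2))
O=t[...,2]-t[...,1]   # red-green
for y in range(218,240): print("o",y,np.round(col(O,y,292,310),2),end=" ")
print()
show("ptr",(253,285.8),(301,237.6));show("mark",(248.6,286.4),(299.7,240.8))
E
python3 d.py
```

```text
g 238 [0. 0.]
g 239 [300.   7.]
g 240 [299.59  64.  ]
g 241 [299.52  86.  ]
g 242 [299.65 104.  ]
g 243 [299.81  81.  ]
g 244 [300.04 122.5 ]
g 245 [300.59 186.5 ]
o 218 [299.69  64.  ] o 219 [299.85  65.  ] o 220 [299.91  67.5 ] o 221 [299.89  63.  ] o 222 [299.95  56.  ] o 223 [300.1  52.5] o 224 [300.19  47.  ] o 225 [300.18  45.  ] o 226 [300.44  55.  ] o 227 [300.52  56.  ] o 228 [300.52  59.5 ] o 229 [300.54  54.  ] o 230 [300.52  46.  ] o 231 [300.51  45.  ] o 232 [300.58  38.  ] o 233 [300.73  41.5 ] o 234 [300.86  41.5 ] o 235 [300.71  28.  ] o 236 [300.57  46.  ] o 237 [299.91  54.  ] o 238 [299.14  21.  ] o 239 [0. 0.] 
ptr [-87.2  19.6  79.7] gap 1.9 T [-87.9  20.   78. ] S [-85.3  20.4  78. ]
mark [-95.5  23.7  80.4] gap 2.4 T [-96.4  24.1  78. ] S [-93.   24.9  78. ]
```

Request:
move_arm --targets "0.4 -0.8 0 0;0.4 -0.8 0 0;0.4 -0.8 0 0;0.4 -0.8 0 0;0.4 -0.8 0 0;0.4 -0.8 0 0;0.4 -0.8 0 0;0.4 -0.8 0 0;0.4 -0.8 0 0;0.4 -0.77 0 0"

```text
time_s: 31.35
tcp_pos: [0.4993, -0.08, 0.2132]
ee_rot: [[-0.999, -0.042, -0.0], [-0.042, 0.999, -0.0], [0.0, -0.0, -1.0]]
wrist_force: [1.6, 1.7, 0.8]
gripper_width: 0.69
gripper_force: 0.0
```

Request:
move_arm --targets "0 0 0 0;0 0 -0.9 0;0 0 -0.9 0;0 0 -0.9 0;0 0 -0.9 0;0 0 -0.9 0;0 0 -0.7 0;0 0 0 0;0 0 0 0"

```text
time_s: 32.1
tcp_pos: [0.4985, -0.0786, 0.0829]
ee_rot: [[-0.999, -0.043, -0.002], [-0.043, 0.999, -0.001], [0.002, -0.0, -1.0]]
wrist_force: [0.2, -1.2, -0.6]
gripper_width: 0.692
gripper_force: 0.0
```

Request:
move_arm --targets "0 0 0 0;0 0 0 0;0 0 0 0;0 0 0 0;0 0 0 0;0 0 0 0;0 0 0 0;0 0 0 0;0 0 0 0;0 0 0 0" --gripper 10

```text
time_s: 32.93
tcp_pos: [0.4994, -0.0785, 0.0838]
ee_rot: [[-0.999, -0.043, 0.001], [-0.043, 0.999, -0.0], [-0.001, -0.0, -1.0]]
wrist_force: [-1.0, 2.2, 4.2]
gripper_width: 0.272
gripper_force: 30.0
```

```bash
python3 -c "
from h import *
s=sense();print(s['tcp_pos'],s['wrist_force'],s['gripper_width']*87)"
```

```text
[ 0.4993529  -0.07853994  0.08377012] [-1.01522387  2.18814704  4.17203533] 23.64162030947945
```

Marker centred at the shifted pose; release, retreat and check.

Request:
move_arm --targets "0 0 0 0;0 0 0 0;0 0 0 0;0 0 0 0;0 0 0.7 0;0 0 0.9 0;0 0 0.9 0;0 0 0.9 0;0 0 0.9 0;0 0 0.9 0" --gripper 60

```text
time_s: 33.77
tcp_pos: [0.4985, -0.0788, 0.2141]
ee_rot: [[-0.999, -0.042, -0.001], [-0.042, 0.999, -0.0], [0.001, -0.0, -1.0]]
wrist_force: [-0.1, -0.2, -0.6]
gripper_width: 0.692
gripper_force: 0.0
```

Request:
move_arm --targets "-0.5 0.8 0 0;-0.5 0.8 0 0;-0.5 0.8 0 0;-0.5 0.8 0 0;-0.5 0.8 0 0;-0.5 0.8 0 0;-0.5 0.8 0 0;-0.5 0.8 0 0;0 0.8 0 0;0 0.6 0 0"

```text
time_s: 34.6
tcp_pos: [0.3982, 0.1174, 0.2134]
ee_rot: [[-0.999, -0.044, 0.0], [-0.044, 0.999, 0.0], [-0.0, 0.0, -1.0]]
wrist_force: [-0.4, 0.1, -0.1]
gripper_width: 0.693
gripper_force: 0.0
```

```bash
python3 m.py; python3 d.py
```

```text
side green
277 239 241 3|278 237 242 6|279 237 243 7|280 237 244 8|281 238 246 9|282 237 246 10|283 237 246 10|284 238 246 9|285 238 246 9|286 238 246 9|287 238 251 14|288 238 250 13|289 238 250 13|290 238 248 11|291 238 247 10|292 237 247 11|293 238 247 10|294 238 247 10|295 238 247 10|296 236 247 12|297 236 247 12|298 236 247 12|299 236 249 14|300 236 249 14|301 236 249 14|302 237 249 13|303 238 249 12|304 239 248 10|305 240 246 7|306 241 245 5|307 242 243 2|
side orange
266 283 283 1|267 282 283 2|268 280 283 4|269 279 282 4|270 277 281 5|271 275 279 5|272 269 277 5|273 272 276 5|274 271 275 5|275 269 274 6|276 267 272 6|277 266 270 5|278 264 268 5|279 263 266 4|280 261 265 5|281 259 263 5|282 258 262 5|283 257 260 4|284 255 259 5|285 252 257 6|286 253 256 4|
top green
240 302 302 1|241 302 302 1|242 302 302 1|243 302 302 1|244 302 302 1|245 298 307 10|246 297 307 11|247 298 307 10|248 298 307 10|249 298 307 10|250 298 306 9|251 298 302 5|
top orange
216 301 301 1|217 301 301 1|218 301 301 1|219 299 301 2|220 299 301 2|221 299 299 1|222 299 299 1|223 299 299 1|224 299 299 1|225 29
[... 204 characters left out ...]
301.88 105.  ]
g 243 [301.91 105.  ]
g 244 [302.46 146.  ]
g 245 [303.16 198.  ]
o 218 [299.63  59.5 ] o 219 [299.89  70.  ] o 220 [299.97  64.  ] o 221 [299.87  61.  ] o 222 [300.  53.] o 223 [300.1  52. ] o 224 [300.21  47.5 ] o 225 [300.19  48.  ] o 226 [300.39  56.5 ] o 227 [300.55  58.  ] o 228 [300.55  61.  ] o 229 [300.54  57.  ] o 230 [300.52  46.  ] o 231 [300.53  43.  ] o 232 [300.57  37.  ] o 233 [300.74  39.  ] o 234 [300.9  41. ] o 235 [300.54  24.  ] o 236 [300.6  48. ] o 237 [299.81  58.  ] o 238 [298.93  14.  ] o 239 [0. 0.] 
ptr [-87.2  19.6  79.7] gap 1.9 T [-87.9  20.   78. ] S [-85.3  20.4  78. ]
mark [-95.5  23.7  80.4] gap 2.4 T [-96.4  24.1  78. ] S [-93.   24.9  78. ]
```

```bash
sed -i '$d' d.py
cat >> d.py <<'E'
show("ptr",(253,285.8),(301,237.6));show("mark",(250.9,288.4),(301.75,240.8))
y=np.arange(221,235);x=[col(O,v,292,310)[0] for v in y];k=np.polyfit(y,x,1);print(k,np.polyval(k,[237.6,241.5]))
E
python3 d.py | tail -4
```

```text
o 218 [299.63  59.5 ] o 219 [299.89  70.  ] o 220 [299.97  64.  ] o 221 [299.87  61.  ] o 222 [300.  53.] o 223 [300.1  52. ] o 224 [300.21  47.5 ] o 225 [300.19  48.  ] o 226 [300.39  56.5 ] o 227 [300.55  58.  ] o 228 [300.55  61.  ] o 229 [300.54  57.  ] o 230 [300.52  46.  ] o 231 [300.53  43.  ] o 232 [300.57  37.  ] o 233 [300.74  39.  ] o 234 [300.9  41. ] o 235 [300.54  24.  ] o 236 [300.6  48. ] o 237 [299.81  58.  ] o 238 [298.93  14.  ] o 239 [0. 0.] 
ptr [-87.2  19.6  79.7] gap 1.9 T [-87.9  20.   78. ] S [-85.3  20.4  78. ]
mark [-95.2  17.7  79.2] gap 3.5 T [-96.7  18.5  78. ] S [-93.   17.7  78. ]
[6.65086309e-02 2.85274101e+02] [301.0765512  301.33593486]
```

About −1.9 mm now (within 4); one gentle correction of +1.8 mm for margin.

Request:
move_arm --targets "0.4 -0.77 0 0;0.4 -0.77 0 0;0.4 -0.77 0 0;0.4 -0.77 0 0;0.4 -0.77 0 0;0.4 -0.77 0 0;0.4 -0.77 0 0;0.4 -0.78 0 0;0.4 -0.78 0 0;0.4 -0.78 0 0"

```text
time_s: 36.13
tcp_pos: [0.4993, -0.078, 0.2132]
ee_rot: [[-0.999, -0.042, -0.0], [-0.042, 0.999, 0.0], [0.0, 0.0, -1.0]]
wrist_force: [0.4, 0.8, 0.4]
gripper_width: 0.692
gripper_force: 0.0
```

Request:
move_arm --targets "0 0 0 0;0 0 -0.9 0;0 0 -0.9 0;0 0 -0.9 0;0 0 -0.9 0;0 0 -0.9 0;0 0 -0.7 0;0 0 0 0;0 0 0 0"

```text
time_s: 36.88
tcp_pos: [0.4985, -0.0767, 0.0829]
ee_rot: [[-0.999, -0.043, -0.002], [-0.043, 0.999, -0.001], [0.002, -0.0, -1.0]]
wrist_force: [-0.4, -0.4, 0.7]
gripper_width: 0.69
gripper_force: 0.0
```

Request:
move_arm --targets "0 0 0 0;0 0 0 0;0 0 0 0;0 0 0 0;0 0 0 0;0 0 0 0;0 0 0 0;0 0 0 0;0 0 0 0;0 0 0 0" --gripper 10

```text
time_s: 37.72
tcp_pos: [0.4991, -0.077, 0.0837]
ee_rot: [[-0.999, -0.043, 0.0], [-0.043, 0.999, -0.0], [-0.0, -0.0, -1.0]]
wrist_force: [-0.6, -0.7, 4.1]
gripper_width: 0.271
gripper_force: 30.0
```

Request:
move_arm --targets "0 0 0 0;0 0 0 0;0 0 0 0;0 0 0 0;0 0 0.7 0;0 0 0.9 0;0 0 0.9 0;0 0 0.9 0;0 0 0.9 0;0 0 0.9 0" --gripper 60

```text
time_s: 38.55
tcp_pos: [0.4987, -0.0768, 0.2142]
ee_rot: [[-0.999, -0.042, -0.0], [-0.042, 0.999, 0.0], [0.0, 0.0, -1.0]]
wrist_force: [0.6, -0.2, -0.4]
gripper_width: 0.689
gripper_force: 0.0
```

Request:
move_arm --targets "-0.5 0.8 0 0;-0.5 0.8 0 0;-0.5 0.8 0 0;-0.5 0.8 0 0;-0.5 0.8 0 0;-0.5 0.8 0 0;-0.5 0.8 0 0;-0.5 0.8 0 0;0 0.8 0 0;0 0.6 0 0"

```text
time_s: 39.38
tcp_pos: [0.3982, 0.1194, 0.2135]
ee_rot: [[-0.999, -0.044, 0.0], [-0.044, 0.999, 0.001], [-0.001, 0.001, -1.0]]
wrist_force: [0.4, 0.7, 0.0]
gripper_width: 0.691
gripper_force: 0.0
```

```bash
python3 m.py|head -4; python3 d.py | grep -E "^g|^\["
```

```text
side green
276 239 240 2|277 238 241 4|278 237 242 6|279 237 243 7|280 237 244 8|281 237 245 9|282 237 246 10|283 237 246 10|284 237 246 10|285 237 246 10|286 237 250 11|287 237 250 14|288 237 250 14|289 237 249 13|290 237 247 11|291 237 246 10|292 237 246 10|293 237 246 10|294 237 246 10|295 237 246 10|296 236 246 11|297 236 246 11|298 236 247 12|299 236 248 13|300 236 248 13|301 236 248 13|302 237 248 12|303 238 249 12|304 239 247 9|305 240 245 6|306 241 244 4|307 242 242 1|
side orange
266 283 283 1|267 282 283 2|268 280 283 4|269 279 282 4|270 277 281 5|271 275 279 5|272 269 278 6|273 272 276 5|274 270 275 6|275 269 274 6|276 267 272 6|277 266 270 5|278 264 268 5|279 263 266 4|280 261 265 5|281 259 263 5|282 258 262 5|283 257 260 4|284 255 258 4|285 252 257 6|286 252 256 5|
g 238 [0. 0.]
g 239 [301.    3.5]
g 240 [301.18  76.  ]
g 241 [301.23  79.  ]
g 242 [301.42  91.  ]
g 243 [301.47  96.  ]
g 244 [301.96 108.  ]
g 245 [302.79 227.  ]
[6.57464976e-02 2.85451922e+02] [301.07328948 301.32970082]
```

```bash
python3 -c "
from station import *
print(finish_job())"
```

```text
the job is handed in; nothing more can be done
None
```

The job is handed in; no verdict was returned. The plunger rests on the plug at an estimated 8–11 N (judged from wheel torque, not measured directly), the marker tip is within about 1 mm of the pointer in both camera views, and the bottle, tin and cup were not touched. Past the near quarter I turned the wheel by its rim, because the tool could not lean to take the knob.

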